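Put the blue glaze sample on the sample wire

ROBOT

A 6-joint arm with a two-finger parallel gripper is mounted at the origin on a cart in front of the work surface, level with it; the furniture and walls round the work are solid. World frame = base frame: x ahead of the robot, y to its left, z up, the work surface at z = 0. Lengths are in m, angles in rad, forces in N, time in s.
With the tool pointing down it reaches from about 0.25 to 0.775 m from the base axis. Payload 4 kg.
Tool frame: the origin (TCP) lies at the centre of the arm's flange, where the gripper is bolted on; the fingertips stand 173 mm ahead of it and the grasp point (between the pads) lies 155 mm ahead of it (r.pinch_z is the distance from the TCP to the grasp point, in m); z points along the fingers, y is the line along which they close (so a half turn about z gives the same grasp; the last joint's range is limited). The gripper opens to 85 mm and grips with 20 to 120 N. Pads are 22 mm wide; open, the fingers measure 114 mm over their backs; the gripper's body (76 mm by 85 mm) begins 54 mm behind the grasp point. The pads swing forward as they close: fully open they stand 13 mm farther back than shut.
Start: joints at [1.229, 0.087, 1.371, -0, 1.684, -0.103], TCP at [0.13, 0.534, 0.405] pointing down, gripper open.
Joint ranges: [-3.1, 3.1], [-0.76, 2.03], [0.27, 2.55], [-1.08, 4.22], [0.17, 2.65], [-2.57, 2.57]. Speed limits (rad/s): [2.79, 2.79, 3.14, 3.14, 3.14, 3.14].

INTERFACE

Orientations are given as a 3x3 rotation matrix whose columns are the frame's x, y, z axes.
In Python, from workcell import r gives the robot as it stands.
- The arm moves only by the tool drive_tool, never from a script. Its argument "commands" is a list of rows, each a list of 7 numbers: the shift along the tool's x, y, z in mm, then the turn, a rotation vector about the tool's x, y, z in rad, then the opening in per cent of the stroke, from 0 (shut) to 100 (fully open). A call has exactly 5 rows; each row is the pose to reach, as a shift and turn from the pose commanded when the call began, along the tool's axes at that moment; what a row does not reach only later rows make up. A row lasts 1/8 s, in which the tool goes at most 62.5 mm and 10.7 degrees, less where a joint would pass 70% of its speed; a pose out of reach is approached as far as the arm can. A call with a gripper value outside its range is refused whole. The fingers move at their own pace and stop on an object; the grip force is fixed at half the most. Time passes only in rows, so rows that repeat a pose let the fingers close, or fill a call up. It gives the time, the measured TCP pose, the force, the opening and the grip force at its end, in the units of the state.
- r.observe(): the state, without advancing time (a new reading comes with each control period).
- r.camera(name): name is "scene" or "top" or "wrist"; returns a dict with "img" (480x640x3 uint8, blue, green, red), "depth" (480x640 float32, m along the optical axis (not along the pixel's ray), 0 where there is no reading), "fx", "fy", "cx", "cy" (pixels), "extrinsics" (4x4, takes a point from world to camera coordinates). Camera axes: x right, y down, z forward; pixel columns grow to the right and rows downward; lengths in m; the calibration is good to about 2 mm. A picture is of the moment at which its call begins.
- r.hand_in(): hands the job in; it is judged then, once.
Trained networks look in the newest picture that a camera, given by its name, has taken for a name from the list of things; names that differ only in an ending like _2 or _b are one class to them, and where a whole thing is asked for, a point or a joint stands for the part that bears it (a point fixed in the world has none). Each returns a list of dicts, best first, with "conf" (0 to 1); they miss things now and then, are a little off and sometimes report something else, mostly with a low value. They report only what shows in the picture. A call takes as long as a camera call.
- r.boxes_of(camera, target): "rect" ([left, top, width, height] as shares, 0 to 1, of the picture: columns of its width, rows of its height, round what is visible of it).
- r.silhouettes(camera, target): "pixels" (480x640 bool, what is visible of it) and "rect" ([left, top, width, height] as shares, 0 to 1, of the picture: columns of its width, rows of its height, round what is visible of it).
The state is a dict: "time": time; "q": joint angles; "joint_velocities": joint speeds; "tau": joint torques, N m; "eef_pos": TCP position; "tcp_rot": TCP orientation; "force": force on the tool from outside, world axes, zero at the start; "torque": the same for the moment, N m; "opening": finger opening in m; "finger_force": force on a finger pad.
Only numpy, scipy, OpenCV 4.12 (cv2) and the standard library are available. Lean on these libraries where they do the work, as an engineer would, in place of code of your own. Each camera call takes 0.05 s, during which the arm holds its last target. There are 200 camera calls.

TASK

Take the blue glaze sample ring out of the wooden drying rack, thread it over the free end of the hand-bent sample wire and slide it along the wire, round both bends and past the spring keeper, until it sits fully home between the keeper and the brass stop collar, then let go of it. Feel your way along with a light hand, never pressing harder than 15 N, because forcing the ring chips its fired glaze and bends the wire, and leave the other sample rings standing in the rack.

Things in the scene. Friction and masses are not known exactly. Their poses are not given: they have to be found in the camera images.
- ring_blue_center (a point): Centre of the blue ring: flat fired ceramic ring, deep blue with a bare white lip round the hole, 64 mm across, 10 mm thick, hole 13 mm wide with 2 mm bevels, 50 to 100 g. y axis = axis of the hole. At the start it stands on edge in a pocket of the rack (y level, along the rack's length), upper half free: pinch it across its thickness from above, high on its rim.
- wire_end (a point): Middle of the free end of the sample wire: round steel, 9 mm thick with a domed tip, so the ring has 2 mm of play all round. The whole wire is level, 135 mm above the chest, with nothing under or over it before the keeper. y axis = the way the wire runs from its tip towards the stop, true for at least the first 55 mm; z up.
- home (a point): Centre of the ring when home: on the wire's middle line, 5 mm before the face of the brass stop collar (19 mm across, so fingers holding the ring 13 mm or more above its centre pass over it). y axis = the wire's direction there, pointing at the stop; z up. The wire is straight for at least 44 mm before this point and goes on 40 mm beyond it, then turns down to the foot.
- stand: Stand of the wire, fixed; origin under its round foot, 112 mm wide. Seen from above, from tip to stop, the wire runs straight, bends right by 43 to 67 degrees, runs straight, bends left by 43 to 67 degrees and runs straight to home (bend radius 22 mm). It is bent by hand: how long the straights are, and so where the bends come, differs by up to 50 mm each time and must be seen or felt.
- keeper (a joint): Spring keeper, a hinged steel leaf under the wire. Angle in rad: 0 = up, grows as pressed down. Its nose, 27 mm below the wire's middle line, has a 30 degree ramp from 32 to 10 mm before home: the ring's lower rim slides over the ramp, pressing it down about 0.2, which takes 2 to 8 N along the wire, and it springs up behind the ring, which then has 2.5 mm of play before the collar.
- rack: Drying rack of pale wood, 92 x 176 x 34 mm, fixed. Origin: centre of its underside; y along its length. Three pockets across it, 66 mm apart along y (middle one at the centre), 13 mm wide, floor 12 mm above the chest.
- ring_green_center (a point): Centre of the green sample ring, same size, standing in another pocket of the rack. Stays.
- ring_rust_center (a point): Centre of the rust-brown sample ring, same size, standing in another pocket of the rack. Stays.
- mug: Glazed white beast mug, 130 x 189 x 128 mm, back right, fixed. Origin: underside.
- bottle_d: Stout brown squeeze bottle with needle tip, 50 mm wide, 99 mm high, behind the rack, fixed. Origin: underside.
- tip_tin: Flat teal tin, 70 x 98 x 30 mm, at the back, fixed. Origin: underside.
- bottle_a: Blue squeeze bottle with needle tip, 32 mm wide, 109 mm high, front left, fixed. Origin: underside.
- bottle_b: Grey-green squeeze bottle with needle tip, 42 mm wide, 101 mm high, left, fixed. Origin: underside.
- bottle_c: Black squeeze bottle, 41 mm wide, 84 mm high, at the back, fixed. Origin: underside.

How it is judged:
By the outcome, as a careful person would: the job done as asked, in the order asked, and still so for the second after the job is handed in, with the robot touching nothing.
It also fails if it takes over 72 s, if anything falls off the work surface, if the arm or the gripper's body presses on something with over 40 N, if the wrist force passes 120 N, or if a joint passes its speed limit or range.

## Working session

There is one attempt and no reset: what is moved stays moved. The work goes in short steps, Python scripts to look and compute and a tool call to move; the robot and the scene stay as the last step left them, time stands still between calls to the robot, and variables do not carry over. Pictures are saved under pics/ and viewed, at most 10 in all, crops included, and the job is handed in when it is done.

Besides the shell and the picture viewer there is one more tool, called after "Call:" by a JSON object that holds its "api" and its "payload", one argument or row to a line. drive_tool: Moves the arm, as the interface text tells. Its arguments: {"type":"object","properties":{"commands":{"type":"array"}},"required":["commands"]}

```bash
mkdir -p pics; ls; cat > h.py <<'E'
import numpy as np, cv2
from workcell import r
def pts(c,mask=None):
    d=c["depth"]; v,u=np.nonzero((d>0)&(mask if mask is not None else True))
    z=d[v,u]; P=np.c_[(u-c["cx"])*z/c["fx"],(v-c["cy"])*z/c["fy"],z]
    E=np.array(c["extrinsics"]); return (P-E[:3,3])@E[:3,:3],u,v
E
python3 - <<'E'
from h import *
o=r.observe(); print({k:np.round(v,3).tolist() for k,v in o.items()})
for n in("scene","top"):
    c=r.camera(n); cv2.imwrite(f"pics/{n}0.png",c["img"]); np.savez(f"{n}0.npz",**c)
    print(n,c["fx"],np.round(c["extrinsics"],3).tolist())
    for t in("ring_blue_center","ring_green_center","ring_rust_center","stand","rack","keeper"):
        for s in r.silhouettes(n,t)[:1]:
            P,u,v=pts(c,s["pixels"]); print(t,round(s["conf"],2),len(P), np.round(np.percentile(P,[3,50,97],axis=0),3).tolist() if len(P) else 0)
            np.save(f"{n}_{t}.npy",s["pixels"])
E
```

```text
pics
{'time': 0.0, 'q': [1.229, 0.088, 1.372, 0.0, 1.684, -0.103], 'joint_velocities': [-0.001, -0.001, 0.001, 0.002, -0.001, -0.0], 'tau': [-0.0, -35.189, -31.326, -0.0, 0.011, -0.0], 'eef_pos': [0.13, 0.534, 0.404], 'tcp_rot': [[-0.972, 0.236, -0.001], [0.236, 0.972, -0.002], [0.0, -0.002, -1.0]], 'force': [0.489, -0.288, -0.291], 'torque': [0.032, 0.01, 0.025], 'finger_force': 0.0, 'opening': 0.086}
scene 438.28300947844167 [[0.88, -0.475, 0.012, -0.478], [-0.297, -0.569, -0.767, 0.238], [0.371, 0.671, -0.642, 0.96], [0.0, 0.0, 0.0, 1.0]]
ring_blue_center 0.82 389 [[0.399, -0.25, 0.033], [0.427, -0.245, 0.055], [0.455, -0.237, 0.075]]
ring_green_center 0.62 436 [[0.392, -0.315, 0.032], [0.42, -0.311, 0.056], [0.448, -0.3, 0.075]]
ring_rust_center 0.56 355 [[0.406, -0.184, 0.033], [0.431, -0.18, 0.055], [0.459, -0.172, 0.075]]
stand 0.89 1221 [[0.502, -0.017, 0.003], [0.549, 0.205, 0.017], [0.602, 0.318, 0.141]]
rack 0.66 2376 [[0.377, -0.332, 0.006], [0.412, -0.266, 0.034], [0.473, -0.166, 0.037]]
keeper 0.53 83 [[0.551, 0.145, 0.093], [0.559, 0.164, 0.099], [0.569, 0.201, 0.108]]
top 465.8796913554387 [[0.024, -1.0, 0.004, -0.04], [-0.983, -0.024, -0.182, 0.55], [0.182, 0.001, -0.983, 1.365], [0.0, 0.0, 0.0, 1.0]]
ring_green_center 0.68 88 [[0.396, -0.31, 0.029], [0.417, -0.305, 0.063], [0.446, -0.302, 0.077]]
stand 0.77 1287 [[0.506, -0.011, 0.004], [0.55, 0.213, 0.017], [0.599, 0.279, 0.143]]
rack 0.77 1320 [[0.383, -0.325, 0.029], [0.429, -0.25, 0.035], [0.474, -0.159, 0.041]]
```

```bash
python3 - <<'E'
from h import *
for n in("top","scene"):
    c=dict(np.load(f"{n}0.npz")); P,u,v=pts(c)
    m=(P[:,2]>.118)&(P[:,2]<.15)&(P[:,0]>.40)&(P[:,0]<.68)&(P[:,1]>-.06)&(P[:,1]<.3)
    Q=P[m]; print(n,m.sum())
    for b in np.arange(-.06,.3,.01):
        k=(Q[:,1]>=b)&(Q[:,1]<b+.01)
        if k.sum(): print(round(b+.005,3),k.sum(),np.round(Q[k].mean(0),4),np.round(np.ptp(Q[k],axis=0),3))
c=dict(np.load("top0.npz"));s=dict(np.load("scene0.npz"))
cv2.imwrite("pics/both.png",cv2.resize(s["img"],(800,600)))
k=c["img"][150:390,120:480]; cv2.imwrite("pics/topc.png",cv2.resize(k,(800,533),interpolation=cv2.INTER_CUBIC))
E
```

```text
top 354
-0.045 12 [ 0.5289 -0.0448  0.1393] [0.007 0.009 0.01 ]
-0.035 9 [ 0.5287 -0.0348  0.1392] [0.006 0.006 0.008]
-0.025 12 [ 0.5283 -0.0249  0.1402] [0.007 0.009 0.011]
-0.015 9 [ 0.5282 -0.0149  0.1392] [0.007 0.006 0.01 ]
-0.005 16 [ 0.5266 -0.005   0.1386] [0.01  0.009 0.013]
0.005 9 [0.5248 0.0049 0.1391] [0.006 0.006 0.011]
0.015 12 [0.5244 0.0148 0.1399] [0.006 0.009 0.008]
0.025 10 [0.5258 0.0248 0.1391] [0.009 0.006 0.007]
0.035 15 [0.5309 0.035  0.1396] [0.014 0.009 0.008]
0.045 12 [0.5396 0.0451 0.1397] [0.014 0.006 0.006]
0.055 15 [0.549  0.0552 0.1392] [0.015 0.009 0.01 ]
0.065 13 [0.5592 0.0653 0.1404] [0.013 0.009 0.008]
0.075 12 [0.5679 0.0746 0.1404] [0.015 0.006 0.007]
0.085 13 [0.5739 0.0848 0.1399] [0.009 0.01  0.012]
0.095 9 [0.5745 0.0948 0.141 ] [0.007 0.006 0.008]
0.105 12 [0.5736 0.1048 0.1407] [0.008 0.009 0.007]
0.115 9 [0.5715 0.1149 0.1393] [0.006 0.006 0.009]
0.125 13 [0.5706 0.1251 0.1402] [0.008 0.009 0.007]
0.135 9 [0.5679 0.1347 0.1399] [0.007 0.006 0.009]
0.145 12 [0.5678 0.1454 0.1383] [0.008 0.01  0.008]
0.155 11 [0.5645 0.1557 0.1388] [0.007
[... 1258 characters left out ...]
3 0.1382] [0.007 0.007 0.007]
0.115 8 [0.5685 0.1145 0.1389] [0.009 0.006 0.005]
0.125 12 [0.5664 0.1256 0.1376] [0.007 0.009 0.008]
0.135 8 [0.5649 0.1352 0.1386] [0.009 0.009 0.003]
0.145 10 [0.5631 0.1455 0.1384] [0.008 0.007 0.009]
0.155 7 [0.5609 0.155  0.1385] [0.006 0.006 0.005]
0.165 10 [0.5598 0.1651 0.1378] [0.008 0.009 0.007]
0.175 13 [0.5563 0.1765 0.1395] [0.012 0.009 0.008]
0.185 24 [0.5555 0.1834 0.1392] [0.017 0.01  0.016]
0.195 14 [0.5502 0.197  0.1294] [0.013 0.007 0.021]
0.205 14 [0.5516 0.2038 0.1345] [0.01  0.009 0.016]
0.215 10 [0.5506 0.2146 0.1384] [0.008 0.008 0.005]
0.225 7 [0.548  0.2263 0.1287] [0.004 0.005 0.015]
0.235 7 [0.5478 0.2321 0.1245] [0.009 0.004 0.014]
```

View pics/scene0.png

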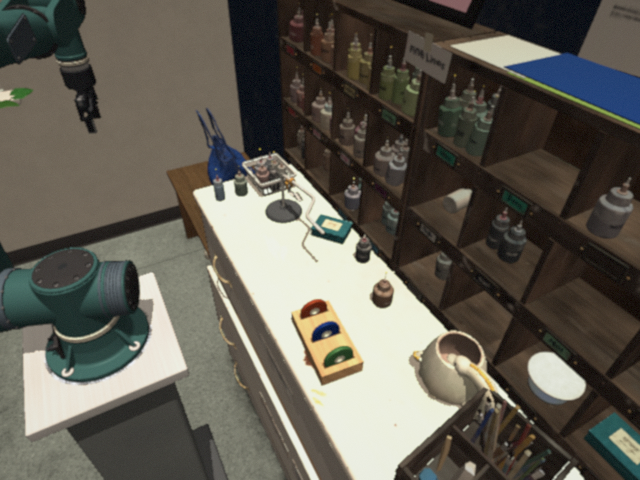

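View pics/top0.png

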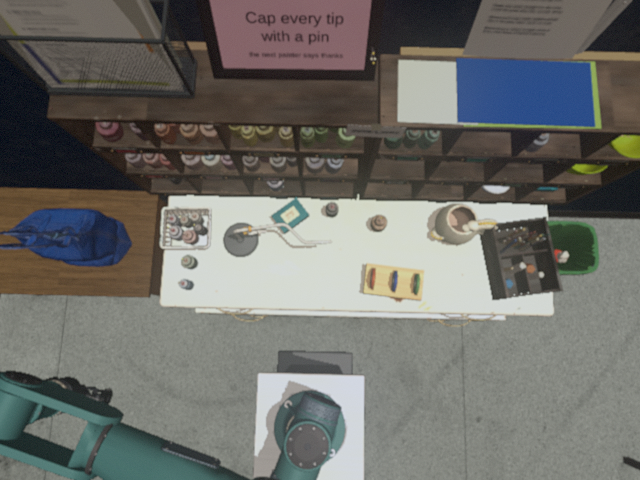

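The blue ring is in the middle pocket, at about scene (327,331) and top (394,281). The wire tip is at about scene (315,260) and top (330,242). From there the wire bends at about top (290,240) and runs to the foot at about (240,238). I'm moving over the wire first to get wrist views.

Call:
{"api": "drive_tool", "payload": {
  "commands": [
    [-50,-34,0,0,0,0,40],
    [-100,-68,0,0,0,0,40],
    [-150,-102,0,0,0,0,40],
    [-200,-136,0,0,0,0,40],
    [-250,-170,0,0,0,0,40]
  ]
}}

```text
time: 1.32
eef_pos: [0.3337, 0.3085, 0.405]
tcp_rot: [[-0.972, 0.236, 0.001], [0.236, 0.972, 0.001], [-0.001, 0.001, -1.0]]
force: [0.4, 0.7, 0.3]
opening: 0.034
finger_force: 0.0
```

Call:
{"api": "drive_tool", "payload": {
  "commands": [
    [-50,-34,0,0,0,0,40],
    [-100,-68,0,0,0,0,40],
    [-150,-102,0,0,0,0,40],
    [-200,-136,0,0,0,0,40],
    [-200,-136,0,0,0,0,40]
  ]
}}

```text
time: 1.95
eef_pos: [0.497, 0.1275, 0.404]
tcp_rot: [[-0.97, 0.243, -0.001], [0.243, 0.97, -0.001], [0.0, -0.001, -1.0]]
force: [-0.6, 0.5, -0.3]
opening: 0.0342
finger_force: 0.0
```

```bash
cat > w.py <<'E'
from h import *
import sys
def wire(c,lo=.125,hi=.15):
    P,u,v=pts(c); m=(P[:,2]>lo)&(P[:,2]<hi)&(P[:,0]>.45)&(P[:,0]<.65)&(P[:,1]>-.08)&(P[:,1]<.3)
    Q=P[m]
    for b in np.arange(-.08,.3,.01):
        k=(Q[:,1]>=b)&(Q[:,1]<b+.01)
        if k.sum()>5: print(round(b+.005,3),k.sum(),np.round(Q[k].mean(0),4),np.round(np.r_[Q[k,0].min(),Q[k,0].max(),Q[k,2].max()],4))
    if len(Q): print("ymin",Q[:,1].min())
E
python3 - <<'E'
from w import *
o=r.observe(); c=r.camera("wrist"); np.savez("w1.npz",**c); cv2.imwrite("pics/w1.png",c["img"])
print(c["fx"],np.round(c["extrinsics"],3).tolist()); wire(c)
for s in r.silhouettes("wrist","keeper")[:1]:
    P,u,v=pts(c,s["pixels"]); print(s["conf"],np.round(np.percentile(P,[3,50,97],axis=0),3))
E
```

```text
412.1179848439695 [[0.243, 0.97, -0.001, -0.243], [0.918, -0.229, 0.325, -0.468], [0.315, -0.08, -0.946, 0.234], [0.0, 0.0, 0.0, 1.0]]
-0.045 166 [ 0.5269 -0.0445  0.1382] [0.5229 0.5324 0.1407]
-0.035 194 [ 0.5263 -0.0351  0.1382] [0.5226 0.5319 0.1405]
-0.025 195 [ 0.5255 -0.025   0.1381] [0.522  0.5312 0.1407]
-0.015 197 [ 0.5249 -0.0149  0.1381] [0.5213 0.5305 0.1408]
-0.005 195 [ 0.5243 -0.005   0.1381] [0.5208 0.5299 0.1406]
0.005 201 [0.5235 0.005  0.1381] [0.5201 0.5292 0.141 ]
0.015 201 [0.5229 0.015  0.1381] [0.5192 0.5283 0.1407]
0.025 227 [0.5238 0.025  0.1381] [0.5196 0.5308 0.1407]
0.035 276 [0.5285 0.0353 0.1378] [0.5222 0.5381 0.1409]
0.045 303 [0.5371 0.045  0.1378] [0.5286 0.5487 0.1409]
0.055 97 [0.5425 0.0519 0.1374] [0.5383 0.5476 0.14  ]
0.075 53 [0.5699 0.0787 0.1383] [0.5657 0.5758 0.1408]
0.085 216 [0.5716 0.0848 0.1378] [0.5662 0.5778 0.141 ]
0.095 203 [0.5727 0.095  0.138 ] [0.5689 0.5782 0.1411]
0.105 205 [0.5712 0.105  0.1379] [0.5675 0.5773 0.1407]
0.115 208 [0.5695 0.115  0.1379] [0.5653 0.5754 0.1403]
0.125 211 [0.5678 0.125  0.1379] [0.5636 0.5736 0.1404]
0.135 179 [0.566  0.1342 0.1379] [0.5622 0.5723 0.1409]
0.165 103 [0.5598 0.1674 0.1374] [0.5568 0.5654 0.1401]
0.175 279 [0.558  0.1757 0.1384] [0.5489 0.5645 0.1449]
0.185 384 [0.5563 0.1842 0.1407] [0.549  0.5689 0.1461]
0.195 395 [0.5539 0.1956 0.1344] [0.5461 0.5628 0.1405]
0.205 310 [0.5532 0.2043 0.1359] [0.5465 0.5617 0.1403]
0.215 235 [0.5523 0.2149 0.1375] [0.5485 0.5586 0.1404]
0.225 227 [0.5502 0.2248 0.1334] [0.5466 0.5563 0.1388]
0.235 40 [0.5499 0.2315 0.1284] [0.5474 0.5533 0.1315]
ymin -0.0506289369333101
0.62 [[0.552 0.145 0.092]
 [0.56  0.169 0.095]
 [0.57  0.195 0.108]]
```

View pics/w1.png

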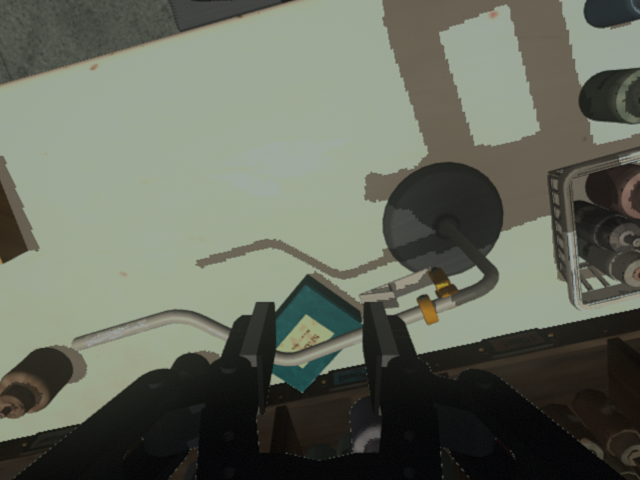

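The wrist view shows the wire tip at (78,343), bend 1 at about (190,316), bend 2 at about (270,355), the collar at (428,310) and the keeper leaf at (375,297). I'm fitting cylinders to the straights and locating the collar face.

```bash
cat > cyl.py <<'E'
from h import *
from scipy.optimize import least_squares
def fit(P,y0,y1,xr=(.45,.65),zlo=.131,R=.0045,ax=None):
    m=(P[:,1]>y0)&(P[:,1]<y1)&(P[:,0]>xr[0])&(P[:,0]<xr[1])&(P[:,2]>zlo)&(P[:,2]<.1435); Q=P[m]
    # axis: x=a+b*(y-ym), z=c ; coordinate normal to it
    ym=(y0+y1)/2
    f=lambda p:(np.hypot((Q[:,0]-p[0]-p[1]*(Q[:,1]-ym))/np.hypot(1,p[1]),Q[:,2]-p[2])-R)*1000
    s=least_squares(f,[np.median(Q[:,0]),np.polyfit(Q[:,1],Q[:,0],1)[0],.135],loss="soft_l1")
    print(f"y={ym:.4f} x={s.x[0]:.4f} slope={s.x[1]:.4f} z={s.x[2]:.4f} n={len(Q)} res={np.std(s.fun):.2f}mm"); return s.x
if __name__=="__main__":
    c=dict(np.load("w1.npz")); P,u,v=pts(c)
    fit(P,-.045,.012); fit(P,.042,.056); fit(P,.064,.072); a=fit(P,.105,.135); fit(P,.105,.172); fit(P,.213,.222)
    G=P[(P[:,2]>.1415)&(P[:,2]<.15)&(abs(P[:,0]-.56)<.02)&(P[:,1]>.15)&(P[:,1]<.23)]
    print("collar",len(G),np.round(np.percentile(G,[0,2,10,50,90,98,100],axis=0),4).tolist())
    # along 3rd straight
    d=np.array([a[1],1]);d/=np.linalg.norm(d); o=np.array([a[0],.12])
    s=(G[:,:2]-o)@d; t=(G[:,:2]-o)@[d[1],-d[0]]
    print("s",np.round(np.percentile(s,[0,2,10,50,90,98,100]),4),"t",np.round(np.percentile(t,[2,50,98]),4))
    m=(c["depth"]>0)
    s=(P[:,:2]-o)@d; t=(P[:,:2]-o)@[d[1],-d[0]]
    for b in np.arange(.045,.095,.002):
        k=(s>b)&(s<b+.002)&(abs(t)<.016)&(P[:,2]>.12)&(P[:,2]<.15)
        if k.any(): print(round(b+.001,3),np.round([t[k].min()*1e3,t[k].max()*1e3,P[k,2].max()*1e3],1))
    tip=P[(P[:,1]<-.03)&(P[:,1]>-.07)&(P[:,2]>.125)&(P[:,2]<.145)&(abs(P[:,0]-.527)<.015)]; print("tip",np.sort(tip[:,1])[:8])
    # rings from scene
    for n in("scene","top"):
      c=dict(np.load(n+"0.npz"))
      for t in("blue","green","rust"):
        try: Q,_,_=pts(c,np.load(f"{n}_ring_{t}_center.npy"))
        except Exception: continue
        Q=Q[(Q[:,2]>.04)&(Q[:,2]<.085)]; Q=Q[abs(Q[:,1]-np.median(Q[:,1]))<.012]
        print(n,t,np.polyfit(Q[:,0],Q[:,1],1).round(3),Q.mean(0).round(4),Q.max(0).round(4),Q.min(0).round(4))
E
python3 cyl.py
```

```text
y=-0.0165 x=0.5264 slope=-0.0674 z=0.1349 n=1114 res=0.52mm
y=0.0490 x=0.5437 slope=0.9743 z=0.1349 n=341 res=0.53mm
  return _methods._mean(a, axis=axis, dtype=dtype,
  ret = ret.dtype.type(ret / rcount)
Traceback (most recent call last):
  File "cyl.py", line 12, in <module>
    fit(P,-.045,.012); fit(P,.042,.056); fit(P,.064,.072); a=fit(P,.105,.135); fit(P,.105,.172); fit(P,.213,.222)
                                         ~~~^^^^^^^^^^^^^
  File "cyl.py", line 8, in fit
    s=least_squares(f,[np.median(Q[:,0]),np.polyfit(Q[:,1],Q[:,0],1)[0],.135],loss="soft_l1")
                                         ~~~~~~~~~~^^^^^^^^^^^^^^^^^
TypeError: expected non-empty vector for x
```

Call:
{"api": "drive_tool", "payload": {
  "commands": [
    [37,-50,0,0,0,0,40],
    [74,-100,0,0,0,0,40],
    [74,-150,0,0,0,0,40],
    [74,-200,0,0,0,0,40],
    [74,-250,0,0,0,0,40]
  ]
}}

```text
time: 2.68
eef_pos: [0.3628, -0.0943, 0.4052]
tcp_rot: [[-0.972, 0.233, 0.002], [0.233, 0.972, -0.0], [-0.002, 0.0, -1.0]]
force: [0.4, -1.0, -0.3]
opening: 0.0341
finger_force: 0.0
```

```bash
sed -i 's/fit(P,.064,.072); //' cyl.py; python3 cyl.py; python3 - <<'E'
from h import *
c=r.camera("wrist"); np.savez("w2.npz",**c); cv2.imwrite("pics/w2.png",c["img"])
for t in("ring_blue_center","ring_green_center","ring_rust_center","rack"):
    for s in r.silhouettes("wrist",t)[:1]:
        P,u,v=pts(c,s["pixels"]); np.save(f"w2_{t}.npy",s["pixels"])
        print(t,round(s["conf"],2),len(P),np.round(np.percentile(P,[2,50,98],axis=0),4).tolist())
P,u,v=pts(c); 
k=(P[:,2]>.05)&(P[:,2]<.09)&(P[:,0]>.37)&(P[:,0]<.48)&(P[:,1]<-.14)&(P[:,1]>-.34); Q=P[k]
for a,b in((-.21,-.15),(-.275,-.215),(-.34,-.285)):
    q=Q[(Q[:,1]>a)&(Q[:,1]<b)]
    if len(q)>20: print(len(q),np.round(np.percentile(q,[2,50,98],axis=0),4).tolist(),np.polyfit(q[:,0],q[:,1],1).round(3))
E
```

```text
y=-0.0165 x=0.5264 slope=-0.0674 z=0.1349 n=1114 res=0.52mm
y=0.0490 x=0.5437 slope=0.9743 z=0.1349 n=341 res=0.53mm
y=0.1200 x=0.5705 slope=-0.1736 z=0.1349 n=628 res=0.55mm
y=0.1385 x=0.5673 slope=-0.1717 z=0.1349 n=850 res=0.55mm
y=0.2175 x=0.5538 slope=-0.1004 z=0.1342 n=208 res=0.66mm
collar 219 [[0.5515, 0.1785, 0.1415], [0.5528, 0.1788, 0.1416], [0.5542, 0.1797, 0.1423], [0.5581, 0.1829, 0.1434], [0.5633, 0.1861, 0.1446], [0.5646, 0.187, 0.1451], [0.5662, 0.1875, 0.1461]]
s [0.0601 0.0602 0.0609 0.064  0.0672 0.0679 0.068 ] t [-0.0067 -0.0015  0.0054]
0.046 [ -5.1  -2.3 139. ]
0.048 [ -4.5   3.3 140.1]
0.05 [ -5.1   2.8 139.9]
0.052 [ -4.9   3.1 140.4]
0.054 [ -4.5   2.9 140.8]
0.056 [ -4.6   2.9 140.8]
0.058 [ -4.8   3.4 140.7]
0.06 [ -9.5   8.4 144.9]
0.062 [-11.1   8.9 145.2]
0.064 [-10.7   7.7 146.1]
0.066 [-10.5   8.4 145.4]
0.068 [ -9.1   7.8 145.2]
0.07 [ -4.4   3.4 140.7]
0.072 [ -4.8   3.7 140.4]
0.074 [ -4.8   3.3 140.3]
0.076 [-10.    4.1 140.5]
0.078 [-10.2   5.6 140.4]
0.08 [-10.6   5.4 139.9]
0.082 [-10.4   5.4 140.2]
0.084 [-10.1   5.5 140.3]
0.086 [ -6.6   3.8 
[... 656 characters left out ...]
 [[0.3989, -0.2468, 0.0311], [0.4247, -0.2401, 0.0581], [0.4561, -0.2364, 0.0746]]
ring_green_center 0.69 2376 [[0.3926, -0.3127, 0.031], [0.4189, -0.3056, 0.0556], [0.4504, -0.3019, 0.0746]]
ring_rust_center 0.97 966 [[0.4048, -0.1813, 0.0287], [0.4202, -0.1736, 0.0584], [0.4418, -0.1705, 0.0744]]
rack 0.97 13290 [[0.3773, -0.322, 0.004], [0.4102, -0.2325, 0.0337], [0.4732, -0.1546, 0.0353]]
639 [[0.406, -0.1811, 0.0507], [0.4203, -0.1742, 0.0655], [0.4381, -0.171, 0.0746]] [-0.024 -0.165]
1253 [[0.4001, -0.2475, 0.0508], [0.4239, -0.2403, 0.0657], [0.4548, -0.2366, 0.075]] [-0.056 -0.217]
1476 [[0.3941, -0.3128, 0.0506], [0.4185, -0.3057, 0.0644], [0.4484, -0.3022, 0.0749]] [-0.06  -0.281]
```

View pics/w2.png

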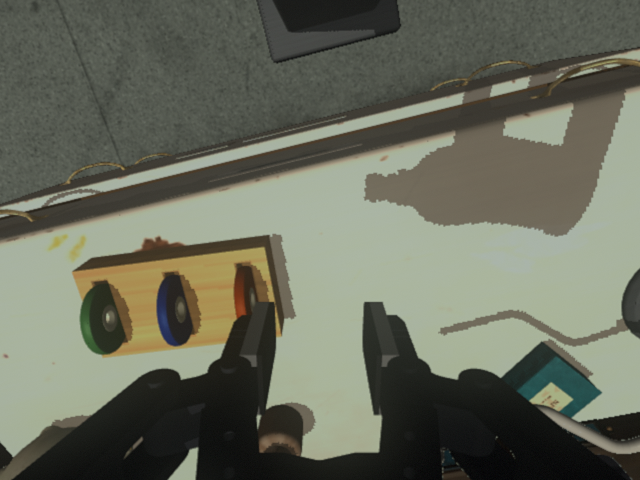

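The rack rings are at (102,318) green, (175,310) blue and (245,290) rust. I'm moving to hover over the blue ring with the jaw along the rack's length.

Call:
{"api": "drive_tool", "payload": {
  "commands": [
    [-32,-43,0,0,0,-0.05,40],
    [-64,-86,20,0,0,-0.1,40],
    [-97,-128,60,0,0,-0.139,40],
    [-97,-128,105,0,0,-0.139,40],
    [-97,-128,105,0,0,-0.139,40]
  ]
}}

```text
time: 3.55
eef_pos: [0.4278, -0.2397, 0.295]
tcp_rot: [[-0.995, 0.097, -0.009], [0.097, 0.995, 0.007], [0.009, 0.006, -1.0]]
force: [-0.6, 0.1, 0.8]
opening: 0.0343
finger_force: 0.0
```

```bash
python3 - <<'E'
from h import *
o=r.observe(); print(np.round(o["eef_pos"],4),np.round(o["tcp_rot"],3).tolist())
c=r.camera("wrist"); np.savez("w3.npz",**c); cv2.imwrite("pics/w3.png",c["img"])
for s in r.silhouettes("wrist","ring_blue_center")[:1]:
    P,u,v=pts(c,s["pixels"]); print(s["conf"],len(P),np.round(np.percentile(P,[2,50,98],axis=0),4).tolist())
P,u,v=pts(c); Q=P[(P[:,2]>.055)&(P[:,2]<.082)&(abs(P[:,0]-.427)<.034)&(abs(P[:,1]+.2415)<.02)]
yc=Q[:,1]+.096*(Q[:,0]-.4275)
for z in np.arange(.055,.08,.003):
    k=(Q[:,2]>z)&(Q[:,2]<z+.003)
    if k.any(): print(round(z,3),k.sum(),np.round([Q[k,0].min(),Q[k,0].max(),*np.percentile(yc[k],[1,50,99])],4))
t=Q[Q[:,2]>.066]; print(np.polyfit(t[:,0],t[:,1],1))
E
```

```text
[ 0.4278 -0.2397  0.295 ] [[-0.995, 0.097, -0.009], [0.097, 0.995, 0.007], [0.009, 0.006, -1.0]]
0.79 2058 [[0.3983, -0.2491, 0.0452], [0.4189, -0.2428, 0.0702], [0.4509, -0.2372, 0.075]]
0.055 75 [ 0.3998  0.406  -0.2481 -0.2433 -0.2385]
0.058 116 [ 0.401   0.4561 -0.2485 -0.2435 -0.2386]
0.061 141 [ 0.4032  0.4555 -0.2484 -0.2432 -0.2386]
0.064 202 [ 0.4048  0.4535 -0.2484 -0.2437 -0.2386]
0.067 298 [ 0.4075  0.4501 -0.2484 -0.2432 -0.2386]
0.07 545 [ 0.4116  0.4464 -0.2485 -0.2432 -0.2387]
0.073 525 [ 0.415   0.4416 -0.2478 -0.2437 -0.2392]
0.076 1 [ 0.4232  0.4232 -0.2457 -0.2457 -0.2457]
[-0.09257412 -0.20390093]
```

View pics/w3.png

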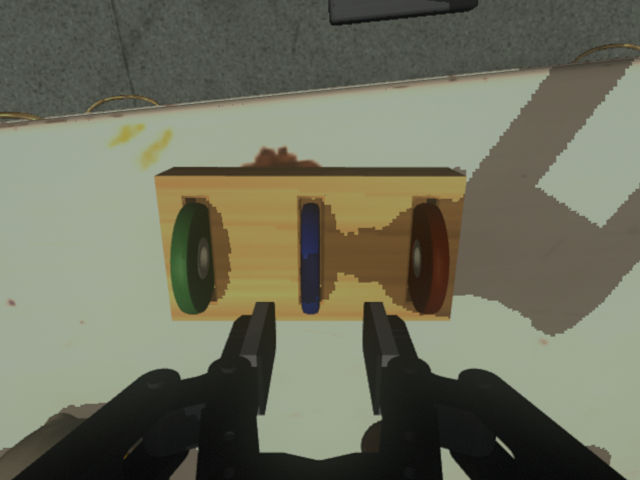

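The blue ring is seen edge-on at (311,258), about 2 mm off the jaw centre line. I'll descend partway and settle.

Call:
{"api": "drive_tool", "payload": {
  "commands": [
    [-1.5,-2,0,0,0,0,40],
    [-1.5,-2,20,0,0,0,40],
    [-1.5,-2,35,0,0,0,40],
    [-1.5,-2,35,0,0,0,40],
    [-1.5,-2,35,0,0,0,40]
  ]
}}

```text
time: 4.28
eef_pos: [0.4294, -0.2443, 0.2656]
tcp_rot: [[-0.995, 0.1, 0.001], [0.1, 0.995, -0.001], [-0.001, -0.001, -1.0]]
force: [0.1, -0.8, 0.5]
opening: 0.0343
finger_force: 0.0
```

Call:
{"api": "drive_tool", "payload": {
  "commands": [
    [0,0.5,15,0,0,0,40],
    [0,0.5,30,0,0,0,40],
    [0,0.5,34.5,0,0,0,40],
    [0,0.5,34.5,0,0,0,40],
    [0,0.5,34.5,0,0,0,5]
  ]
}}

```text
time: 4.9
eef_pos: [0.4294, -0.2439, 0.2305]
tcp_rot: [[-0.995, 0.1, 0.001], [0.1, 0.995, -0.0], [-0.001, -0.0, -1.0]]
force: [0.7, -0.3, -0.2]
opening: 0.0174
finger_force: 0.0
```

Call:
{"api": "drive_tool", "payload": {
  "commands": [
    [0,0,0,0,0,0,5],
    [0,0,0,0,0,0,5],
    [0,0,0,0,0,0,5],
    [0,0,0,0,0,0,5],
    [0,0,0,0,0,0,5]
  ]
}}

```text
time: 5.52
eef_pos: [0.4295, -0.2439, 0.2309]
tcp_rot: [[-0.995, 0.1, 0.001], [0.1, 0.995, -0.001], [-0.001, -0.001, -1.0]]
force: [-0.3, 0.5, 5.0]
opening: 0.0081
finger_force: 62.7
```

Call:
{"api": "drive_tool", "payload": {
  "commands": [
    [0,0,-20,0,0,0,5],
    [0,0,-60,0,0,0,5],
    [0,0,-100,0,0,0,5],
    [0,0,-124,0,0,0,5],
    [0,0,-124,0,0,0,5]
  ]
}}

```text
time: 6.15
eef_pos: [0.4294, -0.2439, 0.3556]
tcp_rot: [[-0.995, 0.1, 0.003], [0.1, 0.995, -0.002], [-0.003, -0.002, -1.0]]
force: [-0.4, -0.1, -1.5]
opening: 0.0083
finger_force: 62.1
```

```bash
cat > rel.py <<'E'
import sys
from cyl import *
from h import *
# target ring-centre xy slope z -> tool shift
def go(tx,ty,slope,tz,off=.187,o=None):
    o=o or r.observe(); R=np.array(o["tcp_rot"]); p=np.array(o["eef_pos"])
    c=p+R@[0,0,off]; d=np.array([tx,ty,tz])-c
    yaw=np.arctan2(R[0,1],R[1,1]); print("ringc",c.round(4),"slope",round(np.tan(yaw),4),"shift mm",(R.T@d*1e3).round(1),"turn z",round(np.arctan(slope)-yaw,4),"F",np.round(o["force"],1))
E
python3 - <<'E'
from rel import *
go(.5313,-.0905,-.067,.16)
E
```

```text
ringc [ 0.4299 -0.2443  0.1686] slope 0.1001 shift mm [-85.5 163.1   8.6] turn z -0.1667 F [-0.4 -0.1 -1.5]
```

Call:
{"api": "drive_tool", "payload": {
  "commands": [
    [-22,42,0,0,0,-0.05,5],
    [-44,84,0,0,0,-0.1,5],
    [-65,126,0,0,0,-0.167,5],
    [-85.5,163,9,0,0,-0.167,5],
    [-85.5,163,33,0,0,-0.167,5]
  ]
}}

```text
time: 6.78
eef_pos: [0.5316, -0.0876, 0.3193]
tcp_rot: [[-0.997, -0.071, -0.001], [-0.071, 0.997, 0.001], [0.001, 0.001, -1.0]]
force: [-0.3, -0.1, -1.0]
opening: 0.0084
finger_force: 62.1
```

Call:
{"api": "drive_tool", "payload": {
  "commands": [
    [0,0,0,0,0,0,5],
    [0,0,0,0,0,0,5],
    [0,0,0,0,0,0,5],
    [0,0,0,0,0,0,5],
    [0,0,0,0,0,0,5]
  ]
}}

```text
time: 7.4
eef_pos: [0.5305, -0.0903, 0.3218]
tcp_rot: [[-0.998, -0.067, 0.001], [-0.067, 0.998, -0.0], [-0.001, -0.0, -1.0]]
force: [0.0, 0.1, -1.4]
opening: 0.0084
finger_force: 62.1
```

```bash
cat > look.py <<'E'
from rel import *
n=sys.argv[1]
o=r.observe(); c=r.camera("wrist"); np.savez(n+".npz",**c); cv2.imwrite(f"pics/{n}.png",c["img"])
go(.5313,-.0905,-.067,.135,o=o)
P,u,v=pts(c)
for s in r.silhouettes("wrist","ring_blue_center")[:1]:
    Q,_,_=pts(c,s["pixels"]); np.save(n+"_m.npy",s["pixels"]); print(s["conf"],len(Q),np.round(np.percentile(Q,[1,50,99],axis=0),4).tolist(),s["rect"])
R=np.array(o["tcp_rot"]);p=np.array(o["eef_pos"]); T=(Q-p)@R*1e3; print("ring in tool frame mm",np.percentile(T,[1,50,99],axis=0).round(1).tolist())
try: fit(P,-.045,.012)
except Exception as e: print(e)
E
python3 look.py w4
```

```text
ringc [ 0.5307 -0.0903  0.1348] slope -0.0668 shift mm [-0.6 -0.2 -0.2] turn z -0.0002 F [ 0.   0.1 -1.4]
0.7 3813 [[0.4989, -0.0972, 0.1305], [0.5154, -0.0917, 0.1602], [0.5514, -0.0865, 0.166]] [0.4783, 0.4731, 0.0336, 0.326]
ring in tool frame mm [[-20.8, -5.4, 155.8], [15.4, -0.4, 161.6], [32.0, 4.3, 191.3]]
y=-0.0165 x=0.5263 slope=-0.0668 z=0.1348 n=3005 res=0.53mm
```

View pics/w4.png

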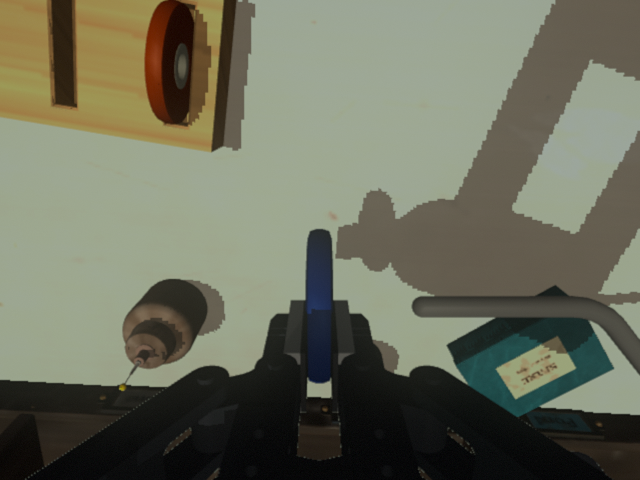

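The ring is held squarely at (320,305), with the wire tip at (415,306). I'm fitting the ring centre in the tool frame.

```bash
python3 - <<'E'
from rel import *
c=dict(np.load("w4.npz")); o=r.observe(); R=np.array(o["tcp_rot"]);p=np.array(o["eef_pos"])
Q,_,_=pts(c,np.load("w4_m.npy")); T=(Q-p)@R*1e3
k=abs(T[:,1])<3.5; A=T[k][:,[0,2]]
A=A[(A[:,0]>-25)]
f=lambda q:np.hypot(A[:,0]-q[0],A[:,1]-q[1])-32
s=least_squares(f,[0,187],loss="soft_l1",f_scale=.7); print(s.x,np.std(s.fun),len(A))
for lo in range(-25,35,6):
    m=(A[:,0]>=lo)&(A[:,0]<lo+6); print(lo,m.sum(),np.median(f(s.x)[m]).round(2) if m.any() else "")
B=T[abs(T[:,0]-20)<9]; print("y lo/hi",np.percentile(B[:,1],[1,5,50,95,99]).round(2)); print("yslope",np.polyfit(T[k][:,0],T[k][:,1],1))
E
```

```text
[-6.95213019e-02  1.88243130e+02] 0.5858747251844136 2943
-25 49 -0.05
-19 131 -0.03
-13 195 -0.06
-7 248 0.03
-1 309 -0.02
5 340 0.04
11 392 0.01
17 414 -0.03
23 473 0.09
29 392 -0.04
y lo/hi [-5.59 -5.19 -0.55  3.77  4.2 ]
yslope [ 0.00088287 -0.05480715]
```

Call:
{"api": "drive_tool", "payload": {
  "commands": [
    [-0.8,0,-1.2,0,0,0,5],
    [-0.8,12,-1.2,0,0,0,5],
    [-0.8,24,-1.2,0,0,0,5],
    [-0.8,29,-1.2,0,0,0,5],
    [-0.8,29,-1.2,0,0,0,5]
  ]
}}

```text
time: 8.12
eef_pos: [0.5294, -0.0604, 0.3224]
tcp_rot: [[-0.998, -0.068, 0.0], [-0.068, 0.998, -0.0], [-0.0, -0.0, -1.0]]
force: [-0.4, 0.3, -0.5]
opening: 0.0083
finger_force: 62.1
```

```bash
cat > align.py <<'E'
from rel import *
n=sys.argv[1]
o=r.observe(); R=np.array(o["tcp_rot"]);p=np.array(o["eef_pos"]); c=r.camera("wrist"); np.savez(n+".npz",**c); cv2.imwrite(f"pics/{n}.png",c["img"])
P,u,v=pts(c); T=(P-p)@R*1e3
A=T[(abs(T[:,1])<2.5)&(np.hypot(T[:,0],T[:,2]-188.2)<34)&(np.hypot(T[:,0],T[:,2]-188.2)>29)&(T[:,0]>-25)]
s=least_squares(lambda q:np.hypot(A[:,0]-q[0],A[:,1]-q[1])-32,[0,188],loss="soft_l1",f_scale=.7).x
rc=p+R@[s[0]*1e-3,-.0006,s[1]*1e-3]; print("ring in tool",s.round(2),len(A),"world",rc.round(4),"slope",round(R[0,1]/R[1,1],4),"F",np.round(o["force"],1))
a=fit(P,max(-.042,rc[1]+.012),.012); y=rc[1]; x=a[0]+a[1]*(y-(max(-.042,rc[1]+.012)+.012)/2)
print("ring minus wire x,z mm",(rc[0]-x)*1e3,(rc[2]-a[2])*1e3)
try: fit(P,.038,.07,xr=(.52,.59))
except Exception as e: print(e)
E
python3 align.py w5
```

```text
ring in tool [ 11.35 -29.55] 2133 world [ 0.5181 -0.0617  0.3519] slope -0.0686 F [-0.4  0.3 -0.5]
y=-0.0150 x=0.5262 slope=-0.0680 z=0.1348 n=2730 res=0.52mm
ring minus wire x,z mm -11.297210765039868 217.13256395404701
y=0.0540 x=0.5482 slope=0.9583 z=0.1348 n=1703 res=0.43mm
```

Call:
{"api": "drive_tool", "payload": {
  "commands": [
    [0,3,-0.5,0,0,0,5],
    [0,8,-0.5,0,0,0,5],
    [0,13,-0.5,0,0,0,5],
    [0,18,-0.5,0,0,0,5],
    [0,24,-0.5,0,0,0,5]
  ]
}}

```text
time: 8.8
eef_pos: [0.5278, -0.0367, 0.3229]
tcp_rot: [[-0.998, -0.067, 0.0], [-0.067, 0.998, 0.0], [-0.0, 0.0, -1.0]]
force: [0.8, 0.2, 0.1]
opening: 0.0082
finger_force: 62.1
```

```bash
python3 - <<'E'
from h import *
c=r.camera("wrist");np.savez("w6.npz",**c); cv2.imwrite("pics/w6.png",c["img"])
E
cat > plan.py <<'E'
from rel import *
# wire centreline: 3 lines with 22mm fillets, arclength from tip; world xy in m
L1=(.5262,-.015,-.068); L2=(.5482,.054,.965); L3=(.5673,.1385,-.172)
dr=lambda s:np.array([s,1])/np.hypot(s,1)
def X(a,b):
    y=(b[0]-b[2]*b[1]-a[0]+a[2]*a[1])/(a[2]-b[2]); return np.array([a[0]+a[2]*(y-a[1]),y])
tip=np.array([L1[0]+L1[2]*(-.0505-L1[1]),-.0505]); A=X(L1,L2);B=X(L2,L3); d1,d2,d3=map(dr,(L1[2],L2[2],L3[2]))
home=np.array([.5705,.12])+d3*.055
th=lambda d:np.arctan2(d[0],d[1])
def line(a,b): 
    n=max(2,int(np.linalg.norm(b-a)*5e3)); return [a+(b-a)*t for t in np.linspace(0,1,n)]
def arc(C,da,db):
    al=th(db)-th(da); t=.022*np.tan(abs(al)/2); p=C-da*t; o=[]
    n=np.array([da[1],-da[0]])*np.sign(al)  # towards inside (right turn => +)
    ctr=p+n*.022
    for f in np.linspace(0,1,80):
        a=th(da)+al*f; o.append(ctr-np.array([np.cos(a),-np.sin(a)])*np.sign(al)*.022)
    return o
a1=arc(A,d1,d2);a2=arc(B,d2,d3)
W=np.array(line(tip,a1[0])+a1[1:]+line(a1[-1],a2[0])[1:]+a2[1:]+line(a2[-1],home+d3*.01)[1:])
S=np.r_[0,np.cumsum(np.linalg.norm(np.diff(W,axis=0),axis=1))]
Sh=np.interp(home[1],W[:,1],S)
H=np.unwrap(np.arctan2(*np.gradient(W,S,axis=0).T))
RC=np.array([0,-.0006,.1882])
def at(s): return np.array([np.interp(s,S,W[:,0]),np.interp(s,S,W[:,1])]),np.interp(s,S,H)
def rows(steps,z=.1348,s0=None,lat=0,rc=RC):
    o=r.observe(); R=np.array(o["tcp_rot"]);p=np.array(o["eef_pos"]); c=p+R@rc
    i=np.argmin(np.hypot(*(W-c[:2]).T)); s=S[i]; e=c[:2]-W[i]; yaw=np.arctan2(R[0,1],R[1,1])
    print(f"s={s*1e3:.1f}/{Sh*1e3:.1f} lateral(+right)={1e3*(e@[np.cos(H[i]),-np.sin(H[i])]):.2f} dz={1e3*(c[2]-z):.2f} yawerr={yaw-H[i]:.3f} F",np.round(o["force"],1),"M",np.round(o["torque"],2))
    ft=np.array(o["force"])[:2]; print("F along",round(ft@[np.sin(H[i]),np.cos(H[i])],1),"F right",round(ft@[np.cos(H[i]),-np.sin(H[i])],1))
    for ds in steps:
        w,h=at((s0 if s0 is not None else s)+ds/1e3); w=w+np.array([np.cos(h),-np.sin(h)])*lat/1e3
        tx=np.array([-np.cos(h),np.sin(h),0]);ty=np.array([np.sin(h),np.cos(h),0]); Rg=np.c_[tx,ty,[0,0,-1]]
        pt=np.r_[w,z]-Rg@rc; sh=R.T@(pt-p)*1e3; rv=cv2.Rodrigues(R.T@Rg)[0].ravel()
        print([round(float(x),1) for x in sh]+[round(float(x),3) for x in rv]+[5])
E
python3 - <<'E'
from plan import *
print("bends s",[np.interp(p[1],W[:,1],S).round(4) for p in (a1[0],a1[-1],a2[0],a2[-1])],"home",home, "angles",np.degrees(th(d2)-th(d1)),np.degrees(th(d2)-th(d3)))
rows([6,13,20,27,34])
E
```

```text
bends s [np.float64(0.0691), np.float64(0.0875), np.float64(0.1436), np.float64(0.1642)] home [0.5611769  0.17420406] angles 47.86969679452066 53.738953658128715
s=14.1/245.0 lateral(+right)=0.06 dz=-0.09 yawerr=0.000 F [-0.3  0.6 -0.3] M [0.09 0.06 0.03]
F along 0.6 F right -0.2
[0.1, 6.2, -0.1, 0.001, 0.0, -0.0, 5]
[0.1, 13.2, -0.1, 0.001, 0.0, -0.0, 5]
[0.1, 20.2, -0.1, 0.001, 0.0, -0.0, 5]
[0.1, 27.2, -0.1, 0.001, 0.0, -0.0, 5]
[0.1, 34.2, -0.1, 0.001, 0.0, -0.0, 5]
```

View pics/w6.png

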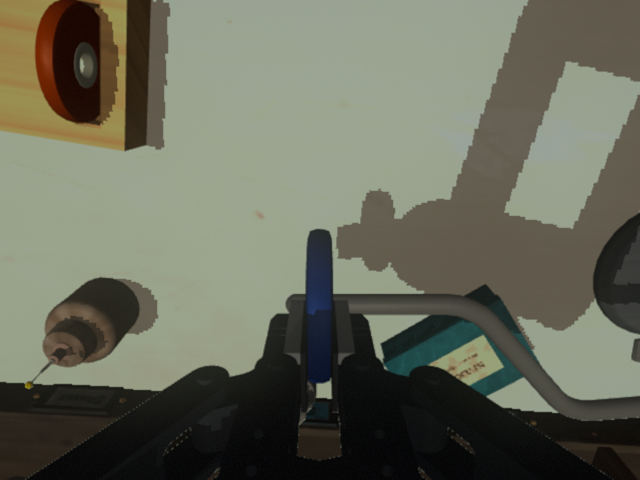

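The tip shows at (292,303) on the near side of the ring, so it is threaded, with no contact force. I'll continue along straight 1 and refine the later lines from this image.

Call:
{"api": "drive_tool", "payload": {
  "commands": [
    [0,7,0,0,0,0,5],
    [0,15,0,0,0,0,5],
    [0,23,0,0,0,0,5],
    [0,31,0,0,0,0,5],
    [0,38,0,0,0,0,5]
  ]
}}

```text
time: 9.48
eef_pos: [0.5252, 0.0014, 0.3229]
tcp_rot: [[-0.998, -0.067, 0.0], [-0.067, 0.998, 0.0], [-0.0, 0.0, -1.0]]
force: [0.5, -0.1, -0.4]
opening: 0.0085
finger_force: 62.1
```

```bash
python3 - <<'E'
from plan import *
c=r.camera("wrist");np.savez("w7.npz",**c)
for n in("w6","w7"):
    P,u,v=pts(dict(np.load(n+".npz")))
    for a in((-.02,.012),(.038,.07),(.045,.066),(.1,.13),(.1,.165)):
        try: fit(P,*a,xr=(.515,.6))
        except Exception as e: print(a,"none")
rows([5,10,15,20,25])
E
```

```text
y=-0.0040 x=0.5255 slope=-0.0671 z=0.1348 n=1606 res=0.52mm
y=0.0540 x=0.5482 slope=0.9562 z=0.1348 n=1713 res=0.44mm
y=0.0555 x=0.5497 slope=0.9522 z=0.1348 n=1118 res=0.44mm
y=0.1150 x=0.5714 slope=-0.1615 z=0.1348 n=660 res=0.59mm
y=0.1325 x=0.5685 slope=-0.1615 z=0.1348 n=660 res=0.59mm
y=-0.0040 x=0.5255 slope=-0.0658 z=0.1348 n=610 res=0.52mm
y=0.0540 x=0.5483 slope=0.9606 z=0.1348 n=1299 res=0.45mm
y=0.0555 x=0.5497 slope=0.9586 z=0.1348 n=820 res=0.46mm
y=0.1150 x=0.5713 slope=-0.1703 z=0.1348 n=1406 res=0.57mm
y=0.1325 x=0.5683 slope=-0.1721 z=0.1348 n=2395 res=0.59mm
s=52.2/245.0 lateral(+right)=0.10 dz=-0.07 yawerr=-0.000 F [-0.1  0.5 -1. ] M [-0.01 -0.   -0.03]
F along 0.5 F right -0.1
[0.1, 5.2, -0.1, 0.001, 0.0, 0.0, 5]
[0.1, 10.2, -0.1, 0.001, 0.0, 0.0, 5]
[0.1, 15.2, -0.1, 0.001, 0.0, 0.0, 5]
[-0.2, 20.1, -0.1, 0.001, 0.0, 0.143, 5]
[-1.6, 24.9, -0.0, 0.001, -0.0, 0.37, 5]
```

```bash
python3 - <<'E'
from plan import *
rows([8,15,18,21,24.5]); 
E
```

```text
s=52.2/245.0 lateral(+right)=0.10 dz=-0.07 yawerr=-0.000 F [-0.1  0.5 -1. ] M [-0.01 -0.   -0.03]
F along 0.5 F right -0.1
[0.1, 8.2, -0.1, 0.001, 0.0, 0.0, 5]
[0.1, 15.2, -0.1, 0.001, 0.0, 0.0, 5]
[0.0, 18.2, -0.1, 0.001, 0.0, 0.052, 5]
[-0.4, 21.1, -0.1, 0.001, -0.0, 0.188, 5]
[-1.4, 24.5, -0.0, 0.001, -0.0, 0.347, 5]
```

Call:
{"api": "drive_tool", "payload": {
  "commands": [
    [0,8,0,0,0,0,5],
    [0,15,0,0,0,0,5],
    [0,18,0,0,0,0.05,5],
    [-0.4,21,0,0,0,0.19,5],
    [-1.4,24.5,0,0,0,0.35,5]
  ]
}}

```text
time: 10.15
eef_pos: [0.525, 0.0257, 0.3229]
tcp_rot: [[-0.959, 0.284, 0.0], [0.284, 0.959, 0.0], [0.0, 0.0, -1.0]]
force: [1.0, 0.2, -0.5]
opening: 0.0083
finger_force: 62.1
```

```bash
python3 - <<'E'
from plan import *
rows([3,6,9,12,15],s0=.0767)
E
```

```text
s=75.8/245.0 lateral(+right)=0.28 dz=-0.09 yawerr=0.049 F [ 1.   0.2 -0.5] M [-0.01  0.02  0.01]
F along 0.4 F right 0.9
[0.1, 3.8, -0.1, 0.0, -0.0, 0.127, 5]
[-0.6, 6.7, -0.1, 0.0, -0.0, 0.263, 5]
[-1.7, 9.5, -0.1, 0.0, -0.0, 0.4, 5]
[-3.0, 12.2, -0.1, 0.0, -0.0, 0.48, 5]
[-4.4, 14.9, -0.1, 0.0, -0.0, 0.48, 5]
```

Call:
{"api": "drive_tool", "payload": {
  "commands": [
    [0,3.5,0,0,0,0.13,5],
    [-0.6,6.6,0,0,0,0.265,5],
    [-1.7,9.5,0,0,0,0.4,5],
    [-3,12.2,0,0,0,0.48,5],
    [-4.4,14.9,0,0,0,0.48,5]
  ]
}}

```text
time: 10.78
eef_pos: [0.5334, 0.0387, 0.3229]
tcp_rot: [[-0.724, 0.69, 0.0], [0.69, 0.724, 0.0], [0.0, 0.0, -1.0]]
force: [-0.7, 0.9, -0.8]
opening: 0.0083
finger_force: 62.1
```

```bash
python3 - <<'E'
from plan import *
c=r.camera("wrist");np.savez("w8.npz",**c)
P,u,v=pts(c)
for a in((.052,.068),(.1,.165)):
        try: fit(P,*a,xr=(.515,.6))
        except Exception as e: print(a,"none")
rows([7,14,21,28,35])
E
```

```text
y=0.0600 x=0.5539 slope=0.9926 z=0.1348 n=1175 res=2.35mm
y=0.1325 x=0.5682 slope=-0.1713 z=0.1348 n=4451 res=0.58mm
s=92.1/245.0 lateral(+right)=-0.02 dz=-0.12 yawerr=-0.006 F [ 0.  -0.1 -1.1] M [ 0.   -0.03  0.05]
F along -0.0 F right 0.1
[-0.1, 7.1, -0.1, 0.001, -0.0, 0.006, 5]
[-0.1, 14.1, -0.1, 0.001, -0.0, 0.006, 5]
[-0.1, 21.1, -0.1, 0.001, -0.0, 0.006, 5]
[-0.2, 28.1, -0.1, 0.001, -0.0, 0.006, 5]
[-0.2, 35.1, -0.1, 0.001, -0.0, 0.006, 5]
```

Call:
{"api": "drive_tool", "payload": {
  "commands": [
    [-0.1,8,0,0,0,0.006,5],
    [-0.1,17,0,0,0,0.006,5],
    [-0.1,26,0,0,0,0.006,5],
    [-0.2,35,0,0,0,0.006,5],
    [-0.2,43,0,0,0,0.006,5]
  ]
}}

```text
time: 11.45
eef_pos: [0.5637, 0.0699, 0.3228]
tcp_rot: [[-0.719, 0.695, -0.0], [0.695, 0.719, 0.0], [0.0, -0.0, -1.0]]
force: [-0.0, -0.5, -1.1]
opening: 0.0083
finger_force: 62.1
```

```bash
python3 - <<'E'
from plan import *
c=r.camera("wrist");np.savez("w9.npz",**c)
P,u,v=pts(c)
for a in((.1,.13),(.1,.165)):
        try: fit(P,*a,xr=(.515,.6))
        except Exception as e: print(a,"none")
rows([6,10,13,16,19.5])
E
```

```text
y=0.1150 x=0.5711 slope=-0.1734 z=0.1348 n=1716 res=0.52mm
y=0.1325 x=0.5681 slope=-0.1713 z=0.1348 n=4084 res=0.54mm
s=136.1/245.0 lateral(+right)=-0.00 dz=-0.22 yawerr=0.000 F [1.1 1.3 0. ] M [ 0.   -0.05  0.  ]
F along 1.7 F right -0.1
[0.0, 6.3, -0.2, 0.001, -0.0, -0.0, 5]
[0.3, 10.3, -0.2, 0.001, -0.0, -0.117, 5]
[0.9, 13.2, -0.2, 0.001, -0.0, -0.253, 5]
[1.9, 16.0, -0.2, 0.001, -0.0, -0.39, 5]
[3.6, 19.1, -0.2, 0.001, 0.0, -0.549, 5]
```

Call:
{"api": "drive_tool", "payload": {
  "commands": [
    [0,6.2,-0.2,0,0,0,5],
    [0.2,10.2,-0.2,0,0,-0.11,5],
    [0.9,13.2,-0.2,0,0,-0.25,5],
    [1.9,16,-0.2,0,0,-0.39,5],
    [3.6,19,-0.2,0,0,-0.55,5]
  ]
}}

```text
time: 12.12
eef_pos: [0.574, 0.0856, 0.3231]
tcp_rot: [[-0.977, 0.212, 0.0], [0.212, 0.977, 0.0], [-0.0, 0.0, -1.0]]
force: [-0.0, -0.1, -0.4]
opening: 0.0081
finger_force: 62.1
```

```bash
python3 - <<'E'
from plan import *
rows([3,6,9,13,18],s0=.1556)
E
```

```text
s=154.5/245.0 lateral(+right)=-0.53 dz=0.14 yawerr=-0.055 F [-0.  -0.1 -0.4] M [0.02 0.   0.04]
F along -0.1 F right 0.0
[-0.3, 4.1, 0.1, 0.0, 0.0, -0.13, 5]
[0.4, 7.0, 0.1, 0.0, 0.0, -0.266, 5]
[1.4, 9.9, 0.1, 0.0, 0.0, -0.384, 5]
[2.9, 13.6, 0.1, 0.0, 0.0, -0.384, 5]
[4.8, 18.2, 0.1, 0.0, 0.0, -0.384, 5]
```

Call:
{"api": "drive_tool", "payload": {
  "commands": [
    [-0.3,4,0,0,0,-0.13,5],
    [0.4,7,0,0,0,-0.265,5],
    [1.4,9.9,0,0,0,-0.384,5],
    [2.9,13.6,0,0,0,-0.384,5],
    [4.8,18.2,0,0,0,-0.384,5]
  ]
}}

```text
time: 12.75
eef_pos: [0.5731, 0.1046, 0.3231]
tcp_rot: [[-0.987, -0.163, 0.0], [-0.163, 0.987, 0.0], [-0.0, 0.0, -1.0]]
force: [-0.6, -0.1, -0.9]
opening: 0.0081
finger_force: 62.1
```

```bash
python3 - <<'E'
from plan import *
c=r.camera("wrist");np.savez("w10.npz",**c); cv2.imwrite("pics/w10.png",c["img"])
P,u,v=pts(c); a=fit(P,.12,.168,xr=(.54,.6)); 
d=dr(a[1]); o=np.array([a[0],.144]); s=(P[:,:2]-o)@d; t=(P[:,:2]-o)@[d[1],-d[0]]
k=(abs(t)<.012)&(P[:,2]>.1415)&(P[:,2]<.147)&(s>0)&(s<.06); print("collar face s",np.percentile(s[k],[1,5,50,95,99]).round(4))
f=np.percentile(s[k],2); print("face xy",(o+d*f).round(4),"home",(o+d*(f-.005)).round(4))
k=(abs(t)<.012)&(P[:,2]>.08)&(P[:,2]<.112)&(s>-.05)&(s<.06)
for b in np.arange(-.05,.06,.004):
    q=k&(s>b)&(s<b+.004)
    if q.sum()>3: print(round(b+.002,3),q.sum(),P[q,2].max().round(4),end="; ")
rows([8,16,24,30,36])
E
```

```text
y=0.1440 x=0.5663 slope=-0.1690 z=0.1348 n=2494 res=0.52mm
collar face s [0.0354 0.0358 0.0392 0.0433 0.0438]
face xy [0.5604 0.1792] home [0.5612 0.1742]
0.0 218 0.0976; 0.004 230 0.0999; 0.008 259 0.1021; 0.012 273 0.1044; 0.016 301 0.107; 0.02 337 0.1096; 0.024 121 0.109; 0.028 137 0.0959; 0.032 191 0.0958; 0.036 195 0.0958; 0.04 186 0.0958; 0.044 203 0.096; 0.048 184 0.0956; 0.052 320 0.1116; 0.056 310 0.1119; 0.06 19 0.1119; s=174.4/245.0 lateral(+right)=-0.09 dz=0.13 yawerr=0.006 F [-0.7  0.7 -0.6] M [0.04 0.01 0.07]
F along 0.8 F right -0.5
[-0.0, 8.1, 0.1, 0.001, 0.0, -0.006, 5]
[0.0, 16.1, 0.1, 0.001, 0.0, -0.006, 5]
[0.1, 24.1, 0.1, 0.001, 0.0, -0.006, 5]
[0.1, 30.1, 0.2, 0.001, 0.0, -0.006, 5]
[0.1, 36.1, 0.2, 0.001, 0.0, -0.006, 5]
```

View pics/w10.png

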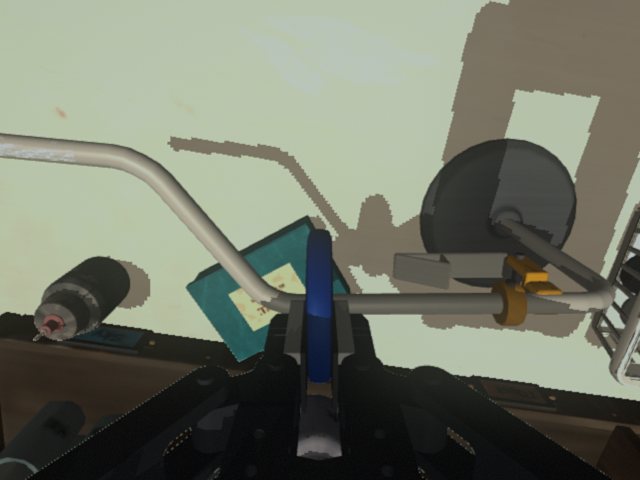

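The ring is on straight 3 at (320,305). The collar is at (510,302) and the keeper nose at (420,268). I'll approach the ramp, then step slowly.

Call:
{"api": "drive_tool", "payload": {
  "commands": [
    [0,8,0,0,0,-0.005,5],
    [0,16,0,0,0,-0.005,5],
    [0,24,0,0,0,-0.005,5],
    [0,30,0,0,0,-0.005,5],
    [0,33,0,0,0,-0.005,5]
  ]
}}

```text
time: 13.42
eef_pos: [0.5676, 0.1374, 0.3231]
tcp_rot: [[-0.985, -0.17, -0.0], [-0.17, 0.985, -0.0], [0.0, -0.0, -1.0]]
force: [0.1, -0.6, -0.6]
opening: 0.0083
finger_force: 62.1
```

Call:
{"api": "drive_tool", "payload": {
  "commands": [
    [0,2,0,0,0,0,5],
    [0,4,0,0,0,0,5],
    [0,6,0,0,0,0,5],
    [0,8,0,0,0,0,5],
    [0,10,0,0,0,0,5]
  ]
}}

```text
time: 14.05
eef_pos: [0.566, 0.1468, 0.3231]
tcp_rot: [[-0.986, -0.169, 0.0], [-0.169, 0.986, 0.0], [-0.0, 0.0, -1.0]]
force: [-1.2, 0.1, -1.0]
opening: 0.0085
finger_force: 62.1
```

```bash
python3 - <<'E'
from plan import *
rows([5,10,15,20,25])
E
```

```text
s=216.5/245.0 lateral(+right)=0.12 dz=0.14 yawerr=0.000 F [-1.2  0.1 -1. ] M [ 0.01 -0.02  0.01]
F along 0.3 F right -1.2
[0.1, 4.9, 0.1, 0.0, 0.0, -0.0, 5]
[0.1, 9.9, 0.1, 0.0, 0.0, -0.0, 5]
[0.1, 14.9, 0.1, 0.0, 0.0, -0.0, 5]
[0.1, 19.9, 0.1, 0.0, 0.0, -0.0, 5]
[0.1, 24.9, 0.1, 0.0, 0.0, -0.0, 5]
```

Call:
{"api": "drive_tool", "payload": {
  "commands": [
    [0,2,0,0,0,0,5],
    [0,4,0,0,0,0,5],
    [0,6,0,0,0,0,5],
    [0,8,0,0,0,0,5],
    [0,10,0,0,0,0,5]
  ]
}}

```text
time: 14.68
eef_pos: [0.5643, 0.1566, 0.3232]
tcp_rot: [[-0.986, -0.169, 0.0], [-0.169, 0.986, -0.001], [-0.0, -0.001, -1.0]]
force: [0.5, -1.4, 1.7]
opening: 0.0084
finger_force: 62.2
```

Call:
{"api": "drive_tool", "payload": {
  "commands": [
    [0,1.5,0,0,0,0,5],
    [0,3,0,0,0,0,5],
    [0,5,0,0,0,0,5],
    [0,6.5,0,0,0,0,5],
    [0,8,0,0,0,0,5]
  ]
}}

```text
time: 15.3
eef_pos: [0.5631, 0.164, 0.3234]
tcp_rot: [[-0.986, -0.169, 0.001], [-0.169, 0.986, -0.001], [-0.001, -0.002, -1.0]]
force: [0.0, -0.4, 2.0]
opening: 0.0083
finger_force: 62.4
```

```bash
python3 - <<'E'
from plan import *
rows([5,10])
E
```

```text
s=233.8/245.0 lateral(+right)=0.28 dz=0.35 yawerr=0.001 F [ 0.  -0.4  2. ] M [0.15 0.06 0.01]
F along -0.4 F right -0.0
[0.2, 4.8, 0.3, -0.002, 0.001, -0.001, 5]
[0.2, 9.8, 0.3, -0.002, 0.001, -0.001, 5]
```

Call:
{"api": "drive_tool", "payload": {
  "commands": [
    [0,2,0.3,0,0,0,5],
    [0,4,0.3,0,0,0,5],
    [0,6,0.3,0,0,0,5],
    [0,7,0.3,0,0,0,5],
    [0,8,0.3,0,0,0,5]
  ]
}}

```text
time: 15.92
eef_pos: [0.5613, 0.1727, 0.322]
tcp_rot: [[-0.985, -0.17, -0.002], [-0.17, 0.985, 0.001], [0.001, 0.001, -1.0]]
force: [-0.0, -0.5, -1.1]
opening: 0.0084
finger_force: 62.1
```

```bash
cat > st.py <<'E'
from plan import *
n=sys.argv[1]
c=r.camera("wrist");np.savez(n+".npz",**c); cv2.imwrite(f"pics/{n}.png",cv2.resize(c["img"][200:420,200:520],(800,550),interpolation=cv2.INTER_CUBIC))
P,u,v=pts(c); a=(.5663,-.169); d=dr(a[1]); o=np.array([a[0],.144]); s=(P[:,:2]-o)@d; t=(P[:,:2]-o)@[d[1],-d[0]]
k=(abs(t)<.013)&(P[:,2]>.1415)&(P[:,2]<.147)&(s>.03)&(s<.06); print("collar",k.sum(),np.percentile(s[k],[1,5,50,95,99]).round(4) if k.any() else "")
k=(abs(t)<.036)&(P[:,2]>.105)&(P[:,2]<.17)&(s>0)&(s<.055)
b=c["img"][v,u].astype(int); k&=(b[:,0]>b[:,2]*1.8)&(b[:,0]>60)
print("ring",k.sum(),np.percentile(s[k],[1,5,50,95,99]).round(4) if k.any() else "")
k=(abs(t)<.012)&(P[:,2]>.08)&(P[:,2]<.115)&(s>-.05)&(s<.06)
for q0 in np.arange(-.02,.05,.004):
    q=k&(s>q0)&(s<q0+.004)
    if q.sum()>3: print(round(q0+.002,3),P[q,2].max().round(4),end="; ")
rows([1,2,3])
E
python3 st.py w11
```

```text
collar 109 [0.0374 0.0391 0.0419 0.0435 0.0435]
ring 1879 [0.0247 0.025  0.0289 0.0325 0.0328]
-0.002 0.0965; 0.002 0.0985; 0.006 0.1005; 0.01 0.1025; 0.014 0.1051; 0.018 0.1078; 0.022 0.1086; 0.034 0.0947; 0.038 0.0961; 0.042 0.0958; 0.046 0.0958; 0.05 0.1148; s=243.2/245.0 lateral(+right)=-0.38 dz=-0.95 yawerr=-0.000 F [-0.2 -0.6 -1. ] M [-0.03  0.04  0.  ]
F along -0.5 F right -0.3
[-0.1, 1.2, -0.9, 0.001, -0.001, 0.0, 5]
[-0.1, 2.2, -0.9, 0.001, -0.001, 0.0, 5]
[-0.1, 3.2, -0.9, 0.001, -0.001, 0.0, 5]
```

View pics/w11.png

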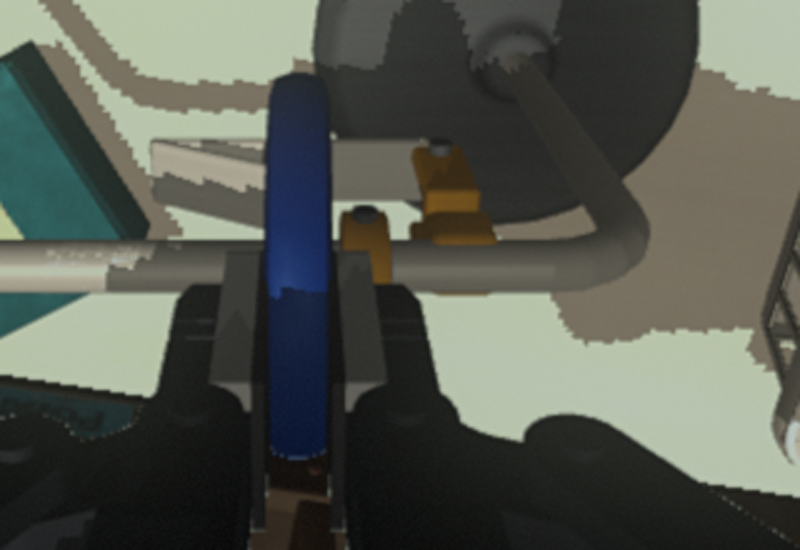

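The keeper leaf is back up behind the ring at crop (210,180), with the ring at (298,270) just before the collar (365,240). I'll nudge 1.2 mm to mid-play, then release.

Call:
{"api": "drive_tool", "payload": {
  "commands": [
    [0,0.6,-0.3,0,0,0,5],
    [0,1.2,-0.6,0,0,0,5],
    [0,1.2,-0.6,0,0,0,5],
    [0,1.2,-0.6,0,0,0,5],
    [0,1.2,-0.6,0,0,0,5]
  ]
}}

```text
time: 16.6
eef_pos: [0.5614, 0.1735, 0.3234]
tcp_rot: [[-0.986, -0.169, 0.0], [-0.169, 0.986, 0.0], [-0.0, 0.0, -1.0]]
force: [1.1, 0.4, -0.5]
opening: 0.0087
finger_force: 62.1
```

```bash
python3 st.py w12
```

```text
collar 137 [0.0361 0.0368 0.0422 0.0439 0.044 ]
ring 1905 [0.0253 0.0257 0.0295 0.0331 0.0335]
-0.002 0.0968; 0.002 0.0985; 0.006 0.1011; 0.01 0.1029; 0.014 0.105; 0.018 0.1072; 0.022 0.1094; 0.038 0.0958; 0.042 0.096; 0.046 0.0966; 0.05 0.1147; s=243.8/245.0 lateral(+right)=0.09 dz=0.43 yawerr=0.000 F [-0.7  0.6 -0.8] M [-0.06  0.01 -0.01]
F along 0.7 F right -0.6
[0.1, 1.1, 0.4, 0.0, 0.0, -0.0, 5]
[0.1, 2.1, 0.4, 0.0, 0.0, -0.0, 5]
[0.1, 3.1, 0.4, 0.0, 0.0, -0.0, 5]
```

Call:
{"api": "drive_tool", "payload": {
  "commands": [
    [0,0,1,0,0,0,5],
    [0,0,1.5,0,0,0,5],
    [0,0,1.5,0,0,0,30],
    [0,0,1.5,0,0,0,30],
    [0,0,1.5,0,0,0,30]
  ]
}}

```text
time: 17.27
eef_pos: [0.5614, 0.1736, 0.3221]
tcp_rot: [[-0.986, -0.169, 0.0], [-0.169, 0.986, 0.0], [-0.0, 0.0, -1.0]]
force: [0.9, 0.8, -0.6]
opening: 0.0258
finger_force: 0.0
```

Call:
{"api": "drive_tool", "payload": {
  "commands": [
    [0,0,-5,0,0,0,30],
    [0,0,-20,0,0,0,30],
    [0,0,-50,0,0,0,30],
    [0,0,-90,0,0,0,30],
    [0,0,-110,0,0,0,30]
  ]
}}

```text
time: 17.9
eef_pos: [0.5613, 0.1736, 0.4366]
tcp_rot: [[-0.986, -0.169, 0.006], [-0.169, 0.986, 0.001], [-0.006, 0.0, -1.0]]
force: [-0.3, 0.1, -0.5]
opening: 0.0254
finger_force: 0.0
```

```bash
python3 st.py w13; python3 - <<'E'
from h import *
c=r.camera("wrist"); cv2.imwrite("pics/w14.png",c["img"])
E
```

```text
collar 206 [0.0358 0.0364 0.0398 0.0436 0.0438]
ring 751 [0.0253 0.0254 0.0291 0.0328 0.0329]
-0.002 0.0966; 0.002 0.0992; 0.006 0.1008; 0.01 0.103; 0.014 0.1057; 0.018 0.1072; 0.022 0.1093; 0.034 0.0954; 0.038 0.096; 0.042 0.0959; 0.046 0.0959; 0.05 0.1147; s=243.8/245.0 lateral(+right)=2.00 dz=116.06 yawerr=-0.000 F [ 1.7 -0.   2.7] M [-0.01  0.03  0.06]
F along -0.3 F right 1.7
[1.3, 1.0, 116.0, 0.0, 0.01, 0.0, 5]
[1.3, 2.0, 116.0, 0.0, 0.01, 0.0, 5]
[1.3, 3.0, 116.0, 0.0, 0.01, 0.0, 5]
```

View pics/w14.png

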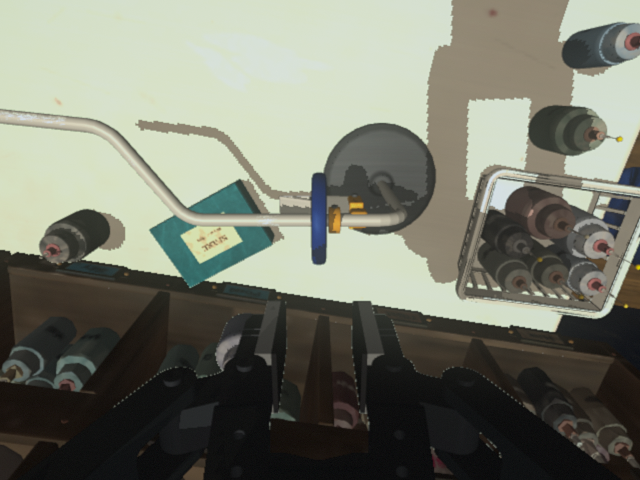

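The ring hangs on the wire at (319,218), between the raised keeper at (295,202) and the collar at (334,219). The gripper is clear of everything. I'll settle the arm, then hand in.

Call:
{"api": "drive_tool", "payload": {
  "commands": [
    [0,0,0,0,0,0,30],
    [0,0,0,0,0,0,30],
    [0,0,0,0,0,0,30],
    [0,0,0,0,0,0,30],
    [0,0,0,0,0,0,30]
  ]
}}

```text
time: 18.62
eef_pos: [0.5614, 0.1735, 0.4316]
tcp_rot: [[-0.986, -0.169, -0.0], [-0.169, 0.986, -0.0], [0.0, 0.0, -1.0]]
force: [0.8, 0.3, 0.4]
opening: 0.0256
finger_force: 0.0
```

```bash
python3 -c "
from workcell import r
print(r.hand_in())"
```

```text
the job is handed in; nothing more can be done
None
```

The blue ring is home and released between the raised keeper and the brass collar; the highest force reading was about 5 N, while closing on the ring, the green and rust rings were not touched, and I handed in at 18.6 s (no verdict returned).

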